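# Fit a fresh cell in the bench torch igniter

### The job

Fit the fresh D cell (the one with the copper band) in the battery cradle of the torch igniter: its flat end presses the coil spring back and its + end goes down under the retaining lip of the clip, until it lies flat in the cradle with the nub against the clip's contact. Ease it in by feel without forcing it or squashing the spring solid, let go of it, then slide the red cover fully shut. Leave the spent cell and the other things on the bench as they are.

Things in the scene. Friction and masses are not known exactly. Their poses are not given: they have to be found in the camera images.
- cell: the fresh D cell: black wrapper, copper band round its + half; 34 mm diameter, 61.5 mm long over all (body 60 mm, then a nub 1.5 mm high and 9.5 mm wide on the + end), 140 g. Lies on its side in one of the tray's two troughs. Origin: on its axis, half way along the 61.5 mm. x axis: along the cell from the flat - end to the + end (its roll about x does not matter)
- cell_plus (a point): the tip of the fresh cell's + nub, 30.75 mm from its origin along its x axis
- cell_minus (a point): the centre of the fresh cell's flat - end, 30.75 mm from its origin against its x axis
- old_cell: the spent D cell, same size, plain green wrapper without a band, lying in the tray's other trough; axes as for the fresh cell; to be left alone
- tray: fixed low wooden tray, 90 x 150 x 6 mm, with two parallel troughs 72 mm apart (centre lines 36 mm either side of its middle) of ribs 3.4 mm high. A cell lies on the trough's floor, axis 23 mm above the bench, up to 10 mm off the middle of the trough. Origin: under its centre; x axis along the troughs
- igniter: bench torch igniter, screwed down. Origin: on the bench under the battery bay's centre; x axis along the bay from the coil spring to the retaining clip, z up. Grey deck 100 mm wide, 14 mm high, x -66 to +184 mm; cover rails at y +-29.5 mm, 18 mm high; coil box x -126 to -66 mm, 62 mm high; electrode guard out to x -174 mm, 60 mm high. The black battery cradle (see bay_floor) stands on the deck
- bay_floor (a point): nominal centre of the cradle's floor, 17 mm above the bench (axis of a fitted cell: 34 mm). The cradle is set lengthways in screw slots: cradle, spring and clip together stand up to 12 mm either way along igniter x from the nominal places given (not measured: look or feel; firm in use). Cheeks 38 mm apart, 29 mm high flank the cell's ends only (x under -29, over +20 mm); fingers fit between
- bay_spring (a point): nominal free end of the coil spring, at igniter x -26.75 mm, 34 mm above the bench: a flat coil 17 mm wide facing +x. About 1.6 N per mm; solid after 10 mm. A fitted cell squashes it 4 mm (about 7 N); passing the lip takes 3 to 5 mm more. Over 25 N between cell and igniter, all contacts added (14 N when fitted), is forcing it. Wall behind it 48 mm high
- bay_lip (a point): nominal tip of the clip's rounded retaining lip, at igniter x +26.75 mm; the lip is 18 mm wide, from 52.2 to 55.2 mm above the bench: 1.2 mm above a fitted cell and 2.5 mm over its shoulder. The clip's brass contact, which the nub meets, faces -x at x +30.75 mm; its steel upright, 24 mm wide, stands from x +33 to +35.5 mm
- cover (a joint): the red sliding battery cover on the igniter's rails: metres open; 0 is shut over the bay against the stop, and it starts about 0.118 open, beyond the clip. It slides along the igniter's x axis (open is +x), stiff enough to stay where it is left (about 3 N to move). A hood 118 mm long, 54 mm wide, 60 mm high, open to the bay, closed by a wall at its far end; a cell not down under the lip blocks it
- cover_end (a point): middle of the outside of the cover's closed far end wall (the face to push), 38 mm above the bench; at igniter x = +55 mm when shut
- borax: white tub of borax, 90 mm wide, 100 mm high, origin under its centre; to be left alone
- flux: small amber flux bottle, 44 mm wide, 75 mm high, origin under its centre; to be left alone
- lid_dish: brass lid, 68 mm wide, 9 mm high, origin under its centre; to be left alone
- charcoal: black charcoal block 60 x 100 x 28 mm, origin under its centre; to be left alone
- tool_tin: tin of hand tools, 84 mm wide, 165 mm high with the tools, origin under its centre; to be left alone
- tweezers: steel tweezers 160 mm long lying flat, origin at their middle; to be left alone
- driver: screwdriver lying flat, origin near its middle; to be left alone

How it is judged:
On the way, in this order (a step that is already met when the one before it is completed fails the run):
1. the fresh cell lies home in the cradle under the lip, + end at the clip, and is let go, the cover still open (z of cell_plus in the frame of igniter between 0.031 and 0.037 m and z of cell_minus in the frame of igniter between 0.031 and 0.037 m and y of cell_plus in the frame of igniter between -0.004 and 0.004 m and y of cell_minus in the frame of igniter between -0.004 and 0.004 m and x of cell_plus in the frame of igniter between 0.0158 and 0.0457 m and contact force between cell and the fingers below 0.05 N and linear speed of cell below 0.01 m/s and value of joint cover above 0.05 m), for 0.2 s.
2. the cover is fully shut (value of joint cover below 0.003 m), for 0.2 s.
At the end, for the whole second after the job is handed in: The fresh cell lies flat in the cradle, + end at the clip (axis ends 34 mm +-3 above the bench, within 4 mm of the bay's centre line, + nub 15.75 to 45.75 mm along the igniter's x), at rest and released, and the cover is shut to within 3 mm (z of cell_plus in the frame of igniter between 0.031 and 0.037 m and z of cell_minus in the frame of igniter between 0.031 and 0.037 m and y of cell_plus in the frame of igniter between -0.004 and 0.004 m and y of cell_minus in the frame of igniter between -0.004 and 0.004 m and x of cell_plus in the frame of igniter between 0.0158 and 0.0457 m and contact force between cell and the fingers below 0.05 N and linear speed of cell below 0.01 m/s and value of joint cover below 0.003 m); the robot touches nothing.
It fails at once if the cell pressed or knocked against the igniter (spring, clip, cradle) with more than 25 N, all contacts added (contact force between cell and igniter above 25 N).
It fails at once if the spent cell moved more than 15 mm (distance of old_cell from where it was at the start of the episode above 0.015 m).
It fails at once if another thing on the bench moved more than 25 mm (distance of any of borax, flux, lid_dish, charcoal, tool_tin, tweezers, driver from where it was at the start of the episode above 0.025 m).
It also fails if it takes over 72 s, if anything falls off the work surface, if the arm or the gripper's body presses on something with over 40 N, if the wrist force passes 120 N, or if a joint passes its speed limit or range.

### The arm

A 6-joint arm with a two-finger parallel gripper is mounted at the origin on the work surface. World frame = base frame: x ahead of the robot, y to its left, z up, the work surface at z = 0. Lengths are in m, angles in rad, forces in N, time in s.
With the tool pointing down it reaches from about 0.4 to 0.825 m from the base axis. Payload 7 kg.
Tool frame: the origin (TCP) lies on the centre line of the jaws, within the pads' length; the fingertips stand 14 mm ahead of it and the grasp point (between the pads) lies 5 mm behind it; z points along the fingers, y is the line along which they close (so a half turn about z gives the same grasp; the last joint's range is limited). The gripper opens to 85 mm and grips with 20 to 120 N. Pads are 22 mm wide; open, the fingers measure 114 mm over their backs; the gripper's body (76 mm by 85 mm) begins 54 mm behind the grasp point. The pads swing forward as they close: fully open they stand 13 mm farther back than shut.
Start: joints at [-0.94, 0.359, 0.012, 0, -1.224, -0.288], TCP at [0.227, -0.636, 0.245] pointing down, gripper open.
Joint ranges: [-3.07, 3.07], [-1.43, 2.12], [-1.02, 1.25], [-3.03, 1.67], [-3.05, -0], [-3.03, 3.03]. Speed limits (rad/s): [2.39, 2.39, 3.01, 3.14, 3.14, 3.14].

### API

Orientations are given as a unit quaternion [x, y, z, w].
In Python, from station import robot gives the robot as it stands.
- The arm moves only by the shell command python3 -m jog 'ROWS' [OPENING] [FORCE]. ROWS is a JSON object of lists of equal length, an entry for each row: "xyz": the shift along the tool's x, y, z in m, a list of three; "rotation": the turn, a rotation vector about the tool's x, y, z in rad, a list of three. In form: {"xyz": [[x, y, z], ...], "rotation": [[rx, ry, rz], ...]}. A call has 1 to 10 rows; each row shifts and turns the commanded pose from where the row before left it, along the tool's axes as they then stand; what a row does not reach is not made up. A row lasts 1/10 s, in which the tool goes at most 50 mm and 8.59 degrees, less where a joint would pass 70% of its speed; a pose out of reach is approached as far as the arm can. A call with a gripper value outside its range is refused whole. OPENING is the closure, from -1 (fully open) to 1 (shut), set as the call begins (- or left out, the last holds). The fingers move at their own pace and stop on an object; FORCE is the grip in N (left out, the last holds). Time passes only in rows, so rows that do not move let the fingers close. It gives the time, the measured TCP pose, the force, the opening and the grip force at its end, in the units of the state.
- robot.get_obs(): the state, without advancing time (a new reading comes with each control period).
- robot.read_camera(name): name is "side" or "top" or "wrist"; returns (picture, depth): 480x640x3 uint8, red, green, blue; 480x640 float32, m along the optical axis (not along the pixel's ray), 0 where there is no reading.
- robot.calibration(name): a dict with "camera_matrix" (3x3 intrinsics, pixels), "extrinsics" (4x4, takes a point from world to camera coordinates). Camera axes: x right, y down, z forward; pixel columns grow to the right and rows downward; lengths in m; the calibration is good to about 2 mm. A picture is of the moment at which its call begins: read the wrist's pose just before it. calibration takes no time and is no camera call; for the wrist camera it gives the pose at the moment of the call.
- robot.job_done(): hands the job in; it is judged then, once.
Trained networks look in the newest picture that a camera, given by its name, has taken for a name from the list of things; names that differ only in an ending like _2 or _b are one class to them, and where a whole thing is asked for, a point or a joint stands for the part that bears it (a point fixed in the world has none). Each returns a list of dicts, best first, with "confidence" (0 to 1); they miss things now and then, are a little off and sometimes report something else, mostly with a low value. They report only what shows in the picture. A call takes as long as a camera call.
- robot.cut_out(query, camera): "pixels" (480x640 bool, what is visible of it) and "box" ([left, top, right, bottom] in pixels, round what is visible of it).
- robot.mark_of(query, camera): "centre" ([column, row] in pixels: a listed point, or the origin of a listed thing).
The state is a dict: "time": time; "joint_positions": joint angles; "qd": joint speeds; "joint_torque": joint torques, N m; "tcp_pos": TCP position; "orientation": TCP orientation; "wrist_force": force on the tool from outside, world axes, zero at the start; "moment": the same for the moment, N m; "width": opening from 0.0 (shut) to 1.0 (fully open); "finger_force": force on a finger pad.
Only numpy, scipy, OpenCV 4.12 (cv2) and the standard library are available. Lean on these libraries where they do the work, as an engineer would, in place of code of your own. Each camera call takes 0.05 s, during which the arm holds its last target. There are 200 camera calls.

## Working session

There is one attempt and no reset: what is moved stays moved. The work goes in short steps, Python scripts to look and compute and a shell command to move; the robot and the scene stay as the last step left them, time stands still between calls to the robot, and variables do not carry over. Pictures are saved under pics/ and viewed, at most 12 in all, crops included, and the job is handed in when it is done.

```bash
mkdir -p pics; ls
cat > h.py <<'E'
import numpy as np, cv2
from station import robot
from scipy.spatial.transform import Rotation as R
def cam(n):
    c=robot.calibration(n); return np.array(c["camera_matrix"]),np.array(c["extrinsics"])
def unproj(px,d,n,C=None):
    K,E=C or cam(n); px=np.atleast_2d(px).astype(float); d=np.atleast_1d(d)
    p=np.c_[(px[:,0]-K[0,2])/K[0,0]*d,(px[:,1]-K[1,2])/K[1,1]*d,d]
    return (p-E[:3,3])@E[:3,:3]
def atz(px,z,n,C=None):
    K,E=C or cam(n); px=np.atleast_2d(px).astype(float)
    o=-E[:3,:3].T@E[:3,3]
    r=np.c_[(px[:,0]-K[0,2])/K[0,0],(px[:,1]-K[1,2])/K[1,1],np.ones(len(px))]@E[:3,:3]
    return o+r*((z-o[2])/r[:,2])[:,None]
def proj(P,n,C=None):
    K,E=C or cam(n); p=(np.atleast_2d(P)@E[:3,:3].T+E[:3,3])@K.T; return p[:,:2]/p[:,2:]
E
python3 - <<'E'
from h import *
np.set_printoptions(precision=4,suppress=True)
for n in ("top","side"):
    im,d=robot.read_camera(n); cv2.imwrite(f"pics/{n}0.png",im[:,:,::-1])
    for q,z in [("cell",.023),("cell_plus",.023),("cell_minus",.023),("old_cell",.023),("igniter",0),("bay_floor",.017),("bay_spring",.034),("bay_lip",.0552),("cover_end",.038),("tray",0),("borax",0),("flux",0),("charcoal",0),("tool_tin",0),("tweezers",0),("driver",0),("lid_dish",0)]:
        for m in robot.mark_of(q,n)[:2]:
            print(n,q,round(m["confidence"],2),np.round(m["centre"]),atz(m["centre"],z,n)[0])
E
```

```text
pics
top cell 0.71 [192. 316.] [0.4469 0.257  0.023 ]
top cell_plus 0.94 [176. 316.] [0.4498 0.291  0.023 ]
top cell_plus 0.64 [197. 294.] [0.4936 0.2457 0.023 ]
top cell_minus 0.57 [204. 307.] [0.4646 0.2297 0.023 ]
top old_cell 0.62 [188. 279.] [0.5267 0.2647 0.023 ]
top old_cell 0.27 [174. 191.] [0.7257 0.2927 0.023 ]
top igniter 0.97 [336. 281.] [ 0.5045 -0.0528  0.    ]
top igniter 0.72 [354. 285.] [ 0.4937 -0.0924  0.    ]
top bay_floor 0.85 [340. 278.] [ 0.5097 -0.0613  0.017 ]
top bay_floor 0.67 [294. 171.] [0.7564 0.0232 0.017 ]
top bay_spring 0.75 [353. 283.] [ 0.4951 -0.0877  0.034 ]
top bay_spring 0.38 [337. 282.] [ 0.4995 -0.0543  0.034 ]
top bay_lip 0.76 [326. 275.] [ 0.5123 -0.0316  0.0552]
top cover_end 0.59 [257. 275.] [0.5236 0.1145 0.038 ]
top tray 0.58 [196. 293.] [0.4987 0.2525 0.    ]
top borax 0.89 [382. 158.] [ 0.7827 -0.177   0.    ]
top flux 0.55 [292. 170.] [0.7658 0.0302 0.    ]
top charcoal 0.85 [176. 189.] [0.7368 0.2933 0.    ]
top tool_tin 0.74 [460. 196.] [ 0.6818 -0.3468  0.    ]
top tweezers 0.88 [479. 332.] [ 0.3771 -0.3527  0.    ]
top driver 0.58
[... 423 characters left out ...]
 bay_floor 0.56 [362. 249.] [ 0.512  -0.0501  0.017 ]
side bay_spring 0.56 [370. 239.] [ 0.5009 -0.0733  0.034 ]
side bay_lip 0.76 [363. 241.] [ 0.5088 -0.0364  0.0552]
side bay_lip 0.23 [342. 377.] [0.4422 0.3155 0.0552]
side cover_end 0.81 [335. 291.] [0.5231 0.116  0.038 ]
side cover_end 0.71 [322. 363.] [0.4881 0.2904 0.038 ]
side tray 0.94 [323. 359.] [0.498 0.259 0.   ]
side tray 0.61 [344. 376.] [0.4497 0.2797 0.    ]
side flux 0.87 [248. 250.] [0.7757 0.0306 0.    ]
side charcoal 0.85 [209. 338.] [0.7293 0.291  0.    ]
side tool_tin 0.82 [334. 174.] [ 0.6903 -0.3582  0.    ]
side tool_tin 0.27 [209. 336.] [0.7315 0.2889 0.    ]
side lid_dish 0.94 [226. 286.] [ 0.7664  0.1539 -0.    ]
```

Run:
```python
import cv2
a=cv2.imread("pics/top0.png"); cv2.imwrite("pics/topc.png",cv2.resize(a[220:360,130:430],None,fx=2.6,fy=2.6,interpolation=cv2.INTER_CUBIC))
```

```text
(no output)
```

View pics/topc.png

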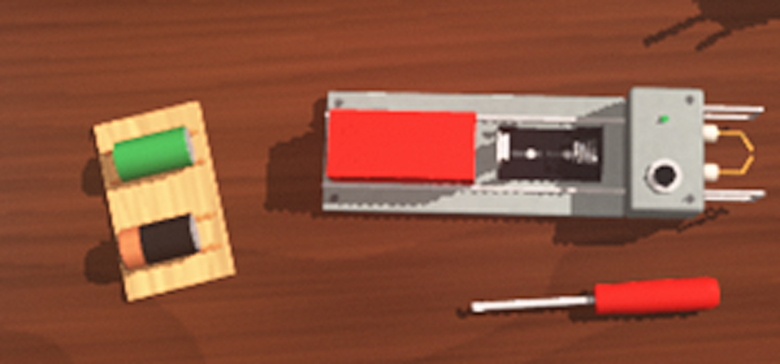

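View pics/side0.png

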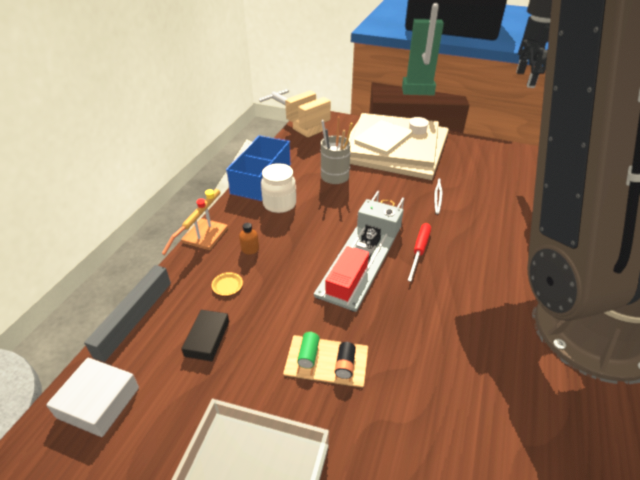

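The top view shows the banded cell in the lower trough with its copper + end to the left (full image about (176,316)). The green cell is in the upper trough. The igniter bay is at about (340,278), with the clip on the left and the spring on the right, and the red cover is to the left of it. The side view agrees. Next I'll measure the axes from the depth data.

Run:
```python
from h import *
np.set_printoptions(precision=4,suppress=True)
o=robot.get_obs(); print(o["tcp_pos"],o["orientation"],o["wrist_force"],o["width"])
T=R.from_quat(o["orientation"]).as_matrix(); print(T)
K,E=cam("wrist"); c=-E[:3,:3].T@E[:3,3]; print("cam in tcp",T.T@(c-o["tcp_pos"]),"\n",T.T@E[:3,:3].T, K[0,0],K[0,2],K[1,2])
im,d=robot.read_camera("top"); 
for q,zl in [("cover",(.05,.07)),("cell",(.015,.05)),("old_cell",(.015,.05)),("igniter",(.008,.03)),("tray",(0.003,.012))]:
    m=robot.cut_out(q,"top")[0]; v,u=np.nonzero(m["pixels"]&(d>0)); P=unproj(np.c_[u,v],d[v,u],"top")
    k=(P[:,2]>zl[0])&(P[:,2]<zl[1]); P=P[k]
    r=cv2.minAreaRect((P[:,:2]*1000).astype(np.float32)); print(q,m["confidence"],len(P),P[:,2].max(),r)
```

```text
[ 0.2269 -0.6357  0.2453] [-0.1706  0.9853 -0.      0.    ] [ 0.2375  0.4228 -0.2307] 1.0024495298439062
[[-0.9418 -0.3361  0.    ]
 [-0.3361  0.9418 -0.    ]
 [-0.     -0.     -1.    ]]
cam in tcp [ 0.069   0.0003 -0.1286] 
 [[-0.0006 -0.9608 -0.2771]
 [ 1.     -0.0002 -0.0013]
 [ 0.0011 -0.2771  0.9608]] 372.7083279399045 320.93535702999134 239.33964103445808
cover 0.86 1429 0.06681229161978391 ((515.5538330078125, 57.097293853759766), (116.85436248779297, 53.8265495300293), 85.34626770019531)
cell 0.79 486 0.044956916528805686 ((453.5650634765625, 259.267578125), (34.011077880859375, 60.745033264160156), 11.009705543518066)
old_cell 0.79 458 0.04430928063727493 ((525.9549560546875, 261.78131103515625), (34.439414978027344, 59.14462661743164), 9.815875053405762)
igniter 0.72 3708 0.029968505634030106 ((506.8975830078125, -53.87322998046875), (356.67742919921875, 101.20936584472656), 85.18363952636719)
tray 0.86 1593 0.011990502462299402 ((489.85333251953125, 259.1434020996094), (149.67889404296875, 91.65096282958984), 10.425348281860352)
```

```bash
python3 -m jog '{"xyz":[[-0.035,0.0347,0],[-0.035,0.0347,0],[-0.035,0.0347,0],[-0.035,0.0347,0],[-0.035,0.0347,0],[-0.035,0.0347,0],[-0.035,0.0347,0]],"rotation":[[0,0,0],[0,0,0],[0,0,0],[0,0,0],[0,0,0],[0,0,0],[0,0,0]]}' -1
python3 -m jog '{"xyz":[[-0.035,0.0347,0],[-0.035,0.0347,0],[-0.035,0.0347,0],[-0.035,0.0347,0],[-0.035,0.0347,0],[-0.035,0.0347,0]],"rotation":[[0,0,0],[0,0,0],[0,0,0],[0,0,0],[0,0,0],[0,0,0]]}'
python3 -m jog '{"xyz":[[0,0,0.0155],[0,0,0.0155],[0,0,0.0155],[0,0,0.0155],[0,0,0.0155],[0,0,0.0155],[0,0,0.0155],[0,0,0.0155],[0,0,0]],"rotation":[[0,0,-0.1434],[0,0,-0.1434],[0,0,-0.1434],[0,0,-0.1434],[0,0,-0.1434],[0,0,-0.1434],[0,0,-0.1434],[0,0,-0.1434],[0,0,0]]}'
```

```text
time: 2.8
tcp_pos: [0.3765, -0.3228, 0.2457]
orientation: [-0.17, 0.985, -0.0, 0.0]
wrist_force: [1.3, -0.3, -0.4]
width: 0.995
finger_force: 0.0
time: 3.4
tcp_pos: [0.5043, -0.0558, 0.2459]
orientation: [-0.171, 0.985, 0.0, 0.001]
wrist_force: [1.4, -1.8, -0.2]
width: 1.002
finger_force: 0.0
time: 4.3
tcp_pos: [0.5025, -0.0581, 0.1196]
orientation: [-0.679, 0.734, 0.001, -0.001]
wrist_force: [-0.7, -0.5, -0.3]
width: 1.002
finger_force: 0.0
```

Run:
```python
from h import *
np.set_printoptions(precision=4,suppress=True)
C=cam("wrist"); im,d=robot.read_camera("wrist"); cv2.imwrite("pics/w1.png",im[:,:,::-1]); np.save("w1d.npy",d); np.savez("w1c.npz",K=C[0],E=C[1])
for q,z in [("bay_floor",.017),("bay_spring",.034),("bay_lip",.0552),("cover_end",.038)]:
    for m in robot.mark_of(q,"wrist")[:2]: print(q,round(m["confidence"],2),np.round(m["centre"],1),atz(m["centre"],z,"",C)[0])
```

```text
bay_floor 0.9 [314.1 242. ] [ 0.5077 -0.0599  0.017 ]
bay_spring 0.75 [315.  209.2] [ 0.5048 -0.0847  0.034 ]
bay_lip 0.96 [316.  304.7] [ 0.5082 -0.034   0.0552]
```

View pics/w1.png

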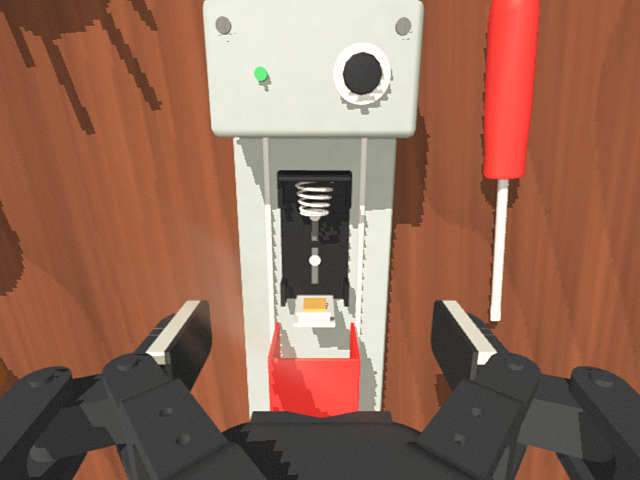

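The wrist view shows the bay lined up with the image's vertical axis. The spring is at about (315,200), and the clip with its brass and steel lip is at about (315,305). The cover mouth starts at about row 325. Next I'll profile the depth along the centre line.

Run:
```python
from h import *
np.set_printoptions(precision=1,suppress=True)
d=np.load("w1d.npy"); z=np.load("w1c.npz"); C=(z["K"],z["E"])
v,u=np.nonzero(d>0); P=unproj(np.c_[u,v],d[v,u],"",C)*1000
a=np.deg2rad(85.3); U=np.array([np.cos(a),np.sin(a)]); V=np.array([-U[1],U[0]])
o=np.array([506.4,-57]); Q=np.c_[(P[:,:2]-o)@U,(P[:,:2]-o)@V,P[:,2]]
I=np.zeros(d.shape+(3,)); I[v,u]=Q
for c in (305,315,325):
  print(c); print(np.c_[np.arange(160,335,3),I[160:335:3,c]][:, :] if c==315 else np.c_[np.arange(285,335,3),I[285:335:3,c]])
# direction/centreline from coil box top & deck edges
for lo,hi,x0,x1,n in [(58,66,-126,-66,"coilbox"),(56,66,60,120,"cover")]:
    k=(Q[:,2]>lo)&(Q[:,2]<hi)&(Q[:,0]>x0-5)&(Q[:,0]<x1+5)&(abs(Q[:,1])<60)
    print(n,k.sum(),cv2.minAreaRect(P[k,:2].astype(np.float32)),Q[k].min(0),Q[k].max(0))
k=(Q[:,2]>10)&(Q[:,2]<16.5)&(Q[:,0]>-60)&(Q[:,0]<50)&(abs(Q[:,1])<60)
b=np.round(Q[k,0]/5)*5
e=np.array([[x,Q[k][b==x][:,1].min(),Q[k][b==x][:,1].max()] for x in np.unique(b)]); print(e)
print(np.polyfit(e[:,0],e[:,1],1),np.polyfit(e[:,0],e[:,2],1))
```

```text
305
[[285.   27.3  -7.7  16.7]
 [288.   30.   -7.7  15.5]
 [291.   31.3  -7.7  17.6]
 [294.   33.8  -7.7  16.7]
 [297.   34.5  -7.6  20.1]
 [300.   32.6  -7.3  28.7]
 [303.   32.   -7.   34.3]
 [306.   32.4  -6.9  37.7]
 [309.   32.5  -6.8  41.6]
 [312.   28.   -6.2  54.5]
 [315.   29.4  -6.2  55.4]
 [318.   31.7  -6.3  54.6]
 [321.   33.5  -6.3  54.8]
 [324.   35.1  -6.2  55.5]
 [327.   60.4  -8.1  13.5]
 [330.   62.6  -8.1  13.9]
 [333.   64.7  -8.1  14.3]]
315
[[160.  -54.6  -0.8  14.7]
 [163.  -52.7  -0.9  13.7]
 [166.  -51.   -0.9  14.3]
 [169.  -49.2  -0.8  15. ]
 [172.  -48.5  -0.7  26. ]
 [175.  -48.4  -0.5  41.9]
 [178.  -47.4  -0.4  47.3]
 [181.  -45.9  -0.4  47.6]
 [184.  -40.3  -0.8  17.3]
 [187.  -38.5  -0.8  17.6]
 [190.  -40.7  -0.5  45.1]
 [193.  -34.7  -0.8  17.4]
 [196.  -34.3  -0.7  26.2]
 [199.  -35.5  -0.5  43.9]
 [202.  -29.1  -0.9  17.7]
 [205.  -32.   -0.5  43.1]
 [208.  -25.2  -0.9  17.4]
 [211.  -23.4  -0.9  17.9]
 [214.  -26.9  -0.5  43. ]
 [217.  -19.5  -0.9  17.5]
 [220.  -17.5  -0.9  17.7]
 [223.  -15.4  -0.9  17. ]
 [226.  -13.7  -0.9  17.8]
 [229.  -11
[... 1540 characters left out ...]
-127.8  -51.2   58. ] [-68.6  48.6  66. ]
cover 5040 ((514.2704467773438, 18.378358840942383), (41.53132629394531, 54.10469436645508), 85.05448150634766) [ 55.  -28.7  56.1] [96.6 25.4 61.7]
[[-60.  -50.9  47.8]
 [-55.  -51.1  48.3]
 [-50.  -51.5  48.6]
 [-45.  -51.2  48.1]
 [-40.  -51.5  48.6]
 [-35.  -51.1  48. ]
 [-30.  -51.5  48.4]
 [-25.  -51.   48.5]
 [-20.  -51.4  48.3]
 [-15.  -50.8  48.4]
 [-10.  -51.4  48.2]
 [ -5.  -51.4  48.6]
 [  0.  -51.4  48. ]
 [  5.  -51.4  48.4]
 [ 10.  -50.9  47.8]
 [ 15.  -51.6  48.4]
 [ 20.  -50.9  48.5]
 [ 25.  -51.4  47.9]
 [ 30.  -51.6  48.4]
 [ 35.  -51.2  47.7]
 [ 40.  -51.5  48.1]
 [ 45.  -50.9  48.5]
 [ 50.  -51.   47.7]]
[ -0.  -51.3] [-0.  48.2]
```

```bash
python3 -m jog '{"xyz":[[-0.0446,0.0107,0],[-0.0446,0.0107,0],[-0.0446,0.0107,0],[-0.0446,0.0107,0],[-0.0446,0.0107,0],[-0.0446,0.0107,0],[-0.0446,0.0107,0],[0,0,0],[0,0,0],[0,0,0]],"rotation":[[0,0,0],[0,0,0],[0,0,0],[0,0,0],[0,0,0],[0,0,0],[0,0,-0.0933],[0,0,-0.0933],[0,0,-0.0933],[0,0,0]]}' -1
python3 - <<'E'
from h import *
np.set_printoptions(precision=1,suppress=True)
o=robot.get_obs(); print(o["tcp_pos"]*1000,R.from_quat(o["orientation"]).as_matrix()[:,0])
C=cam("wrist"); im,d=robot.read_camera("wrist"); cv2.imwrite("pics/w2.png",im[:,:,::-1])
for q in ("cell","cell_plus","cell_minus","old_cell"):
    for m in robot.mark_of(q,"wrist")[:2]: print(q,round(m["confidence"],2),m["centre"],atz(m["centre"],.023,"",C)[0]*1000)
for q in ("cell","old_cell"):
    m=robot.cut_out(q,"wrist")[0]; v,u=np.nonzero(m["pixels"]&(d>0)); P=unproj(np.c_[u,v],d[v,u],"",C)*1000
    P=P[(P[:,2]>18)&(P[:,2]<46)]; r=cv2.minAreaRect(P[:,:2].astype(np.float32)); print(q,m["confidence"],len(P),r,np.percentile(P[:,2],99))
    T=P[P[:,2]>33]; c,ev=T[:,:2].mean(0),np.linalg.eigh(np.cov(T[:,:2].T))[1][:,1]; print("ridge",c,ev,np.rad2deg(np.arctan2(ev[1],ev[0])),np.ptp((T[:,:2]-c)@ev))
E
```

```text
time: 5.55
tcp_pos: [0.4544, 0.2601, 0.122]
orientation: [0.774, -0.633, 0.0, -0.001]
wrist_force: [-0.2, -0.4, 0.7]
width: 0.996
finger_force: 0.0
[454.4 260.1 122. ] [ 0.2 -1.  -0. ]
cell 0.86 [323.7, 246.3] [453.9 260.2  23. ]
cell_plus 0.6 [319.0, 291.9] [450.7 291.8  23. ]
cell_minus 0.62 [326.4, 198.9] [458.4 229.9  23. ]
old_cell 0.84 [210.2, 232.1] [526.1 265.2  23. ]
cell 0.88 5146 ((454.3973693847656, 259.99029541015625), (32.878440856933594, 60.55735397338867), 10.703730583190918) 40.71389437961792
ridge [455.  258.5] [-0.2  1. ] 100.5417671916888 60.51562638406468
old_cell 0.64 5589 ((527.1327514648438, 263.245849609375), (33.48109817504883, 60.6617546081543), 10.397455215454102) 40.65757663112208
ridge [526.1 261.4] [-0.2  1. ] 100.71691154784953 60.59280014090924
```

View pics/w2.png

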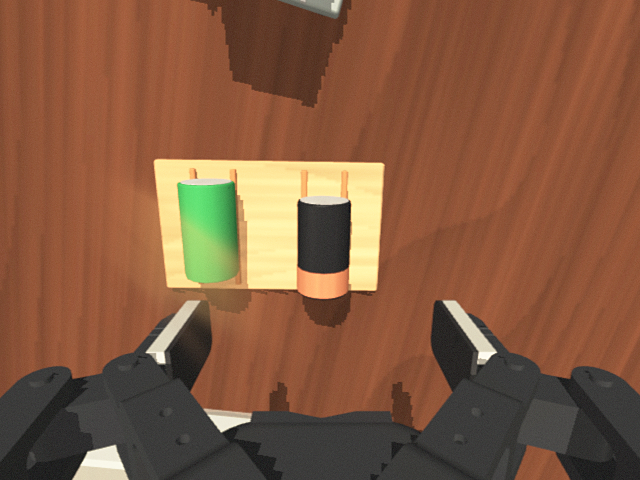

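The wrist view shows the cell (about (324,246)) directly under the jaws, aligned within 1°, with the green cell 72 mm to one side. I'll narrow the opening so the finger backs clear the green cell, then descend.

```bash
python3 -m jog '{"xyz":[[0,0,0.004],[0,0,0.016],[0,0,0.02],[0,0,0.02],[0,0,0.02],[0,0,0.01],[0,0,0.006],[0,0,0]],"rotation":[[0,0,0.014],[0,0,0],[0,0,0],[0,0,0],[0,0,0],[0,0,0],[0,0,0],[0,0,0]]}' -0.3
python3 -m jog '{"xyz":[[0,0,0],[0,0,0],[0,0,0],[0,0,0],[0,0,0],[0,0,0],[0,0,0]],"rotation":[[0,0,0],[0,0,0],[0,0,0],[0,0,0],[0,0,0],[0,0,0],[0,0,0]]}' 1 60
```

```text
time: 6.7
tcp_pos: [0.4542, 0.2591, 0.0248]
orientation: [0.769, -0.639, 0.0, 0.001]
wrist_force: [-0.3, -0.3, 0.5]
width: 0.646
finger_force: 0.0
time: 7.4
tcp_pos: [0.4545, 0.2596, 0.0264]
orientation: [0.769, -0.639, -0.0, -0.001]
wrist_force: [-2.9, 0.2, 5.7]
width: 0.372
finger_force: 59.2
```

```bash
python3 -m jog '{"xyz":[[0,0,-0.01],[0,0,-0.02],[0,0,-0.03],[0,0,-0.03],[0,0,-0.03],[0,0,0]],"rotation":[[0,0,0],[0,0,0],[0,0,0],[0,0,0],[0,0,0],[0,0,0]]}'
python3 - <<'E'
from h import *
np.set_printoptions(precision=1,suppress=True)
o=robot.get_obs(); T=R.from_quat(o["orientation"]).as_matrix(); print(o["wrist_force"],o["width"])
C=cam("wrist"); im,d=robot.read_camera("wrist"); cv2.imwrite("pics/w3.png",im[:,:,::-1]); np.save("w3d.npy",d)
for q in ("cell","cell_plus","cell_minus"):
    for m in robot.mark_of(q,"wrist")[:1]: print(q,round(m["confidence"],2),m["centre"],(atz(m["centre"],o["tcp_pos"][2]-.003,"",C)[0]-o["tcp_pos"])@T*1000)
m=robot.cut_out("cell","wrist")[0]; v,u=np.nonzero(m["pixels"]&(d>0)); P=(unproj(np.c_[u,v],d[v,u],"",C)-o["tcp_pos"])@T*1000
print(m["box"],len(P),np.percentile(P,[1,5,50,95,99],axis=0))
k=abs(P[:,1])<3
for x in range(-34,36,4):
    s=P[k&(abs(P[:,0]-x)<2)]; print(x,len(s),s[:,2].mean() if len(s) else 0, end="; ")
E
```

```text
time: 8.0
tcp_pos: [0.4563, 0.2611, 0.1505]
orientation: [0.77, -0.638, 0.0, -0.004]
wrist_force: [0.7, 0.3, -1.1]
width: 0.377
finger_force: 59.8
[ 0.7  0.3 -1.1] 0.3773270117585215
cell 0.63 [319.5, 322.2] [-1.8 -1.8  3. ]
cell_plus 0.62 [319.0, 386.0] [-31.2  -2.1   3.2]
cell_minus 0.55 [322.9, 246.0] [29.5 -0.5  2.9]
[272.8, 235.4, 366.2, 409.9] 14289 [[-28.7 -17.2 -14.1]
 [-25.5 -15.3 -13.6]
 [  6.7  -1.3 -10.9]
 [ 29.6  12.5   2.7]
 [ 29.8  14.3  12.9]]
-34 0 0; -30 56 -12.895607823952; -26 145 -13.232738518641327; -22 144 -13.305108872370882; -18 155 -13.344461171189971; -14 161 -13.233677097351991; -10 157 -12.979519341857532; -6 155 -12.927833294558766; -2 176 -12.98021253083961; 2 185 -12.950828270273664; 6 187 -12.941433312739777; 10 185 -12.95749482119912; 14 191 -13.03948626876718; 18 200 -13.043839796289438; 22 200 -12.999895046570845; 26 203 -13.027357627036503; 30 495 -1.35984234282472; 34 0 0;
```

View pics/w3.png

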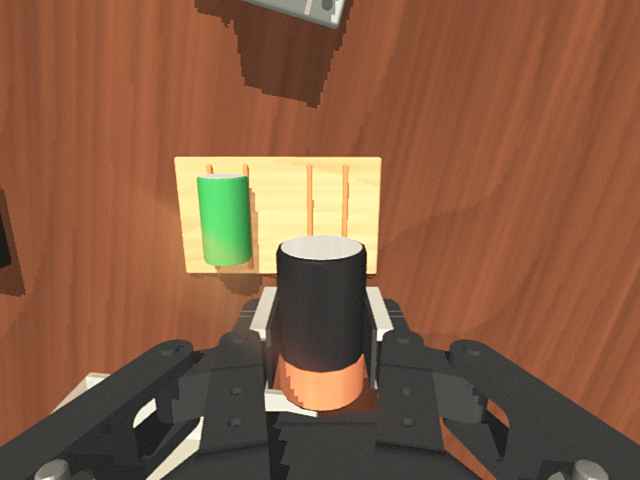

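The cell is held parallel to the tool: flat end at tool x about +29.9 mm, axis at tool z about +4 mm, and the + end pointing towards the clip. Next I'll work out the 2D insertion path that squashes the spring least.

```bash
cat > plan.py <<'E'
import numpy as np
def geom(th,lift):
    c,s=np.cos(th),np.sin(th); a=np.array([c,s]); n=np.array([-s,c])
    fz=17+17*c+lift
    return a,n,fz
def best(th,lift,m=0.5):
    a,n,fz=geom(th,lift)
    # + outline, rel. to flat centre: body face, nub face, nub sides
    t=np.linspace(0,1,60)
    seg=lambda p,q:p+(q-p)*t[:,None]
    pt=lambda x,y:a*x+n*y
    O=np.r_[seg(pt(0,17),pt(60,17)),seg(pt(60,17),pt(60,4.75)),seg(pt(60,4.75),pt(61.5,4.75)),seg(pt(61.5,4.75),pt(61.5,-4.75)),seg(pt(60,-4.75),pt(60,-17))]
    z=O[:,1]+fz; fx=1e9
    r=1.5; dz=np.clip(abs(z-53.7),0,None)
    lipx=np.where(dz<r+m,28.25-np.sqrt(np.clip((r+m)**2-dz**2,0,None)),33-m)  # rounded lip, else upright
    lipx=np.where(z<44,np.minimum(lipx,30.75),lipx)
    lipx=np.where((z>52.2-m)&(z<55.2+m)&(dz>=0),lipx,lipx); lipx=np.where(z>55.2+m,1e9,lipx)
    fx=(lipx-O[:,0]).min()
    y=np.linspace(-17,17,200); f=np.c_[fx+n[0]*y, fz+n[1]*y]; k=(f[:,1]>25.5)&(f[:,1]<42.5)
    sq=(-26.75-f[k,0]).max() if k.any() else -9
    tcp=np.array([fx,fz])+a*29.9+n*4.0
    return fx,sq,tcp,fz
if __name__=="__main__":
    for d in (25,22,20,18,16,14,12,10,8,6,4,2,0):
        print(d,*["L%g sq %.1f tcp %.1f %.1f |"%(L,b[1],*b[2]) for L in (0.5,2,4) for b in [best(np.deg2rad(d),L)]])
E
python3 plan.py
```

```text
25 L0.5 sq 9.0 tcp -5.9 49.2 | L2 sq 8.1 tcp -5.8 50.7 | L4 sq 8.1 tcp -6.7 52.7 |
22 L0.5 sq 8.9 tcp -5.8 48.2 | L2 sq 8.9 tcp -6.3 49.7 | L4 sq 7.3 tcp -5.6 51.7 |
20 L0.5 sq 8.5 tcp -5.2 47.5 | L2 sq 8.5 tcp -5.8 49.0 | L4 sq 8.4 tcp -6.4 51.0 |
18 L0.5 sq 8.1 tcp -4.8 46.7 | L2 sq 8.1 tcp -5.3 48.2 | L4 sq 8.1 tcp -5.9 50.2 |
16 L0.5 sq 7.8 tcp -4.5 45.9 | L2 sq 7.8 tcp -4.9 47.4 | L4 sq 7.8 tcp -5.5 49.4 |
14 L0.5 sq 7.6 tcp -4.2 45.1 | L2 sq 7.6 tcp -4.6 46.6 | L4 sq 7.6 tcp -5.1 48.6 |
12 L0.5 sq 6.5 tcp -3.1 44.3 | L2 sq 7.5 tcp -4.4 45.8 | L4 sq 7.5 tcp -4.8 47.8 |
10 L0.5 sq 6.0 tcp -2.5 43.4 | L2 sq 6.0 tcp -2.8 44.9 | L4 sq 7.5 tcp -4.6 46.9 |
8 L0.5 sq 6.0 tcp -2.6 42.5 | L2 sq 6.0 tcp -2.8 44.0 | L4 sq 6.0 tcp -3.1 46.0 |
6 L0.5 sq 6.2 tcp -2.7 41.5 | L2 sq 6.2 tcp -2.9 43.0 | L4 sq 6.2 tcp -3.1 45.0 |
4 L0.5 sq 6.4 tcp -3.0 40.5 | L2 sq 6.4 tcp -3.1 42.0 | L4 sq 6.4 tcp -3.3 44.0 |
2 L0.5 sq 6.6 tcp -3.4 39.5 | L2 sq 6.6 tcp -3.4 41.0 | L4 sq 6.6 tcp -3.5 43.0 |
0 L0.5 sq 4.0 tcp -0.9 38.5 | L2 sq 6.9 tcp -3.7 40.0 | L4 sq 7.0 tcp -3.8 42.0 |
```

Run:
```python
from plan import *
Ls=(0.5,2,4,6,8,10,12,14,16,18,20,24)
print("L",Ls)
for d in (35,30,27,25,22,20,18,15,12):
    B=[best(np.deg2rad(d),L) for L in Ls]
    print(d,"sq",*["%.1f"%b[1] if b[0]<1e3 else "-" for b in B]," fx",*["%.1f"%b[0] if b[0]<1e3 else "-" for b in B])
```

```text
L (0.5, 2, 4, 6, 8, 10, 12, 14, 16, 18, 20, 24)
35 sq 12.8 12.5 10.2 -53.4 -57.6 -61.9 - - - - - -  fx -31.8 -32.6 -31.7 30.5 33.3 36.2 - - - - - -
30 sq 10.0 10.1 10.1 10.0 8.6 - - - - - - -  fx -30.9 -31.8 -33.0 -34.1 -33.7 - - - - - - -
27 sq 8.9 8.8 8.9 8.9 8.8 8.2 - - - - - -  fx -30.6 -31.4 -32.4 -33.4 -34.4 -34.9 - - - - - -
25 sq 9.0 8.1 8.1 8.1 8.2 8.2 7.5 - - - - -  fx -31.3 -31.2 -32.1 -33.0 -34.0 -34.9 -35.2 - - - - -
22 sq 8.9 8.9 7.3 7.3 7.3 7.3 7.3 7.2 5.3 - - -  fx -32.0 -32.5 -31.8 -32.6 -33.4 -34.2 -35.0 -35.7 -34.7 - - -
20 sq 8.5 8.5 8.4 6.9 6.8 6.9 6.9 6.9 6.8 4.9 - -  fx -32.0 -32.5 -33.2 -32.4 -33.1 -33.8 -34.6 -35.3 -35.9 -34.8 - -
18 sq 8.1 8.1 8.1 8.0 6.5 6.5 6.5 6.5 6.5 6.5 4.6 -  fx -32.0 -32.5 -33.1 -33.7 -32.9 -33.5 -34.2 -34.8 -35.5 -36.1 -34.8 -
15 sq 7.7 7.7 7.7 7.7 7.7 7.0 6.2 6.2 6.2 6.2 6.2 -  fx -32.2 -32.6 -33.1 -33.7 -34.2 -34.1 -33.7 -34.3 -34.8 -35.3 -35.9 -
12 sq 6.5 7.5 7.5 7.5 7.5 7.5 7.4 6.0 6.0 6.0 6.0 6.0  fx -31.5 -32.8 -33.3 -33.7 -34.1 -34.5 -34.9 -33.8 -34.3 -34.7 -35.1 -36.0
```

Planned path: hold a 22° tilt with the flat end down, feel for the spring, squash it about 7–8 mm, go down past the lip while easing to 15°, then lay the cell flat. First I'll move over the bay.

```bash
python3 -m jog '{"xyz":[[0,0,0],[0,0,0],[0.0437,-0.0109,0],[0.0437,-0.0109,0],[0.0437,-0.0109,0],[0.0437,-0.0109,0],[0.0437,-0.0109,0],[0.0437,-0.0109,0],[0.0437,-0.0109,0],[0,0,0]],"rotation":[[0,0,0.1345],[0,0,0.1345],[0,0,0],[0,0,0],[0,0,0],[0,0,0],[0,0,0],[0,0,0],[0,0,0],[0,0,0]]}'
python3 -m jog '{"xyz":[[0,0,0],[0,0,0],[0,0,0],[0,0,0],[0,0,0],[0,0,0]],"rotation":[[0,-0.128,0],[0,-0.128,0],[0,-0.128,0],[0,0,0],[0,0,0],[0,0,0]]}'
cat > st.py <<'E'
from h import *
np.set_printoptions(precision=2,suppress=True)
a=np.deg2rad(85.3); U=np.array([np.cos(a),np.sin(a),0]); V=np.array([-U[1],U[0],0]); B=np.array([U,V,[0,0,1]])
O=np.array([506.4,-57,0])+0.6*U
def st():
    o=robot.get_obs(); T=R.from_quat(o["orientation"]).as_matrix(); X=T[:,0]@B.T; 
    p=B@(o["tcp_pos"]*1000-O); th=np.arcsin(-X[2])
    f=B@o["wrist_force"]; A=np.array([np.cos(th),np.sin(th)]); N=np.array([-A[1],A[0]]); F=p[[0,2]]-29.9*A-4*N
    Y=T[:,1]@B.T
    print("t %.2f"%o["time"],"tcp",p,"tilt %.2f yawerr %.2f roll %.2f"%(*np.rad2deg([th,np.arctan2(-X[1],-X[0]),np.arcsin(Y[2])]),),"F",F,"L %.2f"%(F[1]-17-17*np.cos(th)),"force",f,"ff",np.round(o["finger_force"],1))
    return p,th
if __name__=="__main__": st()
E
python3 st.py
```

```text
time: 9.25
tcp_pos: [0.504, -0.0563, 0.144]
orientation: [-0.675, 0.738, 0.001, -0.001]
wrist_force: [-0.5, 0.5, -2.8]
width: 0.371
finger_force: 59.9
time: 9.85
tcp_pos: [0.5042, -0.0517, 0.1446]
orientation: [-0.665, 0.723, 0.129, 0.139]
wrist_force: [0.4, 0.1, -0.9]
width: 0.376
finger_force: 59.9
t 9.85 tcp [  4.53   2.66 144.65] tilt 21.90 yawerr -0.12 roll 0.10 F [-21.72 129.78] L 97.01 force [ 0.08 -0.39 -0.94] ff 59.9
```

```bash
cat > go.py <<'E'
import sys; from st import *
fx,L,d=map(float,sys.argv[1:4]); n=int(sys.argv[4])
p,th=st(); t=np.deg2rad(d); A=np.array([np.cos(t),np.sin(t)]); N=np.array([-A[1],A[0]])
q=np.array([fx,17+17*np.cos(t)+L])+29.9*A+4*N
du,dz=q-p[[0,2]]; m=(th+t)/2; c,s=np.cos(m),np.sin(m)
print("per row mm: x %.2f y %.2f z %.2f ry %.4f"%((-c*du-s*dz)/n,-p[1]/n,(s*du-c*dz)/n,(th-t)/n))
E
python3 -m jog '{"xyz":[[0.006,-0.0005,0.0133],[0.006,-0.0005,0.0133],[0.006,-0.0005,0.0133],[0.006,-0.0005,0.0133],[0.006,-0.0005,0.0133],[0,0,0],[0,0,0]],"rotation":[[0,0,0],[0,0,0],[0,0,0],[0,0,0],[0,0,0],[0,0,0],[0,0,0]]}'
python3 go.py -26.5 17.5 22 4
python3 - <<'E'
from h import *
im,d=robot.read_camera("wrist"); cv2.imwrite("pics/w4.png",im[:,:,::-1])
E
```

```text
time: 10.55
tcp_pos: [0.5068, -0.0552, 0.0718]
orientation: [-0.664, 0.723, 0.13, 0.14]
wrist_force: [-0.2, 0.1, -1.1]
width: 0.375
finger_force: 59.9
t 10.55 tcp [ 1.25 -0.27 71.85] tilt 21.99 yawerr -0.14 roll 0.07 F [-24.97  56.94] L 24.18 force [ 0.1   0.17 -1.14] ff 59.9
per row mm: x 0.98 y 0.07 z 1.40 ry -0.0000
```

View pics/w4.png

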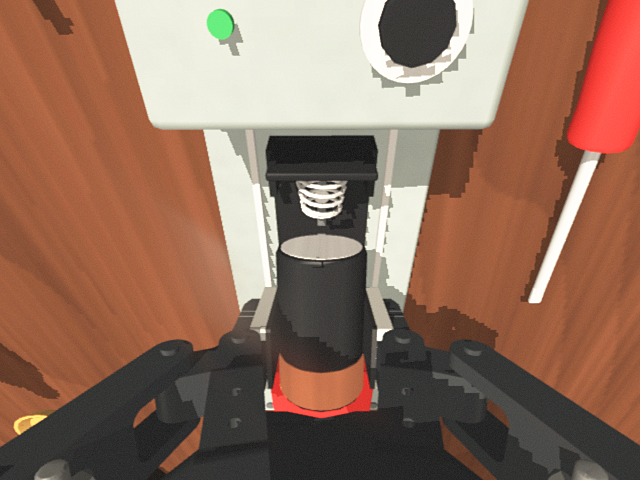

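The cell is centred on the spring and cradle (both near column 321). I'll go down in front of the spring, then push back gently and watch the force.

```bash
python3 -m jog '{"xyz":[[0.001,0,0.0014],[0.001,0,0.0014],[0.001,0,0.0014],[0.001,0,0.0014],[0,0,0],[0,0,0]],"rotation":[[0,0,0],[0,0,0],[0,0,0],[0,0,0],[0,0,0],[0,0,0]]}'|head -1; python3 st.py
python3 -m jog '{"xyz":[[0.00093,0,-0.00037],[0.00093,0,-0.00037],[0.00093,0,-0.00037],[0,0,0],[0,0,0]],"rotation":[[0,0,0],[0,0,0],[0,0,0],[0,0,0],[0,0,0]]}'|head -1; python3 st.py
python3 -m jog '{"xyz":[[0.00093,0,-0.00037],[0.00093,0,-0.00037],[0,0,0],[0,0,0]],"rotation":[[0,0,0],[0,0,0],[0,0,0],[0,0,0]]}'|head -1; python3 st.py
python3 -m jog '{"xyz":[[0.00093,0,-0.00037],[0,0,0],[0,0,0]],"rotation":[[0,0,0],[0,0,0],[0,0,0]]}'|head -1; python3 st.py
```

```text
time: 11.2
t 11.20 tcp [-0.25 -0.42 65.74] tilt 22.00 yawerr -0.11 roll -0.00 F [-26.48  50.83] L 18.07 force [-0.28  0.11 -0.55] ff 59.9
time: 11.7
t 11.70 tcp [-3.22 -0.37 65.69] tilt 22.00 yawerr -0.12 roll 0.00 F [-29.44  50.78] L 18.02 force [ 0.03  0.01 -1.67] ff 59.9
time: 12.1
t 12.10 tcp [-5.02 -0.34 65.68] tilt 22.02 yawerr -0.11 roll 0.01 F [-31.24  50.76] L 18.00 force [ 1.91 -0.32 -1.4 ] ff 59.9
time: 12.4
t 12.40 tcp [-6.01 -0.33 65.68] tilt 22.02 yawerr -0.11 roll 0.01 F [-32.23  50.76] L 18.00 force [ 2.84 -0.09 -1.32] ff 59.9
```

The force rises as the model predicts, with the free end within about 0.3 mm of the estimate. I'll carry on to 6 mm of squash above the lip, then go down.

```bash
python3 -m jog '{"xyz":[[0.00095,0.0003,-0.00038],[0.00095,0,-0.00038],[0.00095,0,-0.00038],[0.00095,0,-0.00038],[0,0,0],[0,0,0]],"rotation":[[0,0,0],[0,0,0],[0,0,0],[0,0,0],[0,0,0],[0,0,0]]}'|head -1; python3 go.py -36.2 14 22 4
```

```text
time: 13.0
t 13.00 tcp [-9.44 -0.27 65.81] tilt 22.08 yawerr -0.12 roll -0.02 F [-35.64  50.87] L 18.11 force [ 7.97 -1.15 -0.62] ff 59.8
per row mm: x 0.51 y 0.07 z 0.91 ry 0.0003
```

```bash
python3 -m jog '{"xyz":[[0.0007,0.0001,-0.0003],[0.0004,0,0.0009],[0.0004,0,0.0009],[0,0,0],[0,0,0]],"rotation":[[0,0,0],[0,0,0],[0,0,0],[0,0,0],[0,0,0]]}'|head -1; python3 go.py -36.2 14 22 2
```

```text
time: 13.5
t 13.50 tcp [-9.94 -0.37 64.87] tilt 22.11 yawerr -0.06 roll -0.06 F [-36.14  49.91] L 17.16 force [8.46 0.71 7.92] ff 60.4
per row mm: x 0.62 y 0.19 z 1.48 ry 0.0010
```

The upward force fits friction at the spring on a tilted face, about 12 N in total. I'll firm up the grip and continue in small steps.

```bash
cat > inh.py <<'E'
from st import *
p,th=st(); o=robot.get_obs(); T=R.from_quat(o["orientation"]).as_matrix()
C=cam("wrist"); im,d=robot.read_camera("wrist"); cv2.imwrite("pics/last.png",im[:,:,::-1])
v,u=np.mgrid[150:430,270:372]; v=v.ravel();u=u.ravel(); k=d[v,u]>0
P=(unproj(np.c_[u,v][k],d[v,u][k],"",C)-o["tcp_pos"])@T*1000
m=(abs(P[:,1]+.5)<3)&(abs(P[:,0])<27)&(abs(P[:,2]+13)<5); f=np.polyfit(P[m,0],P[m,2],1)
e=P[(abs(P[:,1]+.5)<6)&(abs(P[:,2])<9)&(P[:,0]>24)&(P[:,0]<36)]
print("in hand: top at z %.2f slope %.2f deg; flat end x %.2f"%(f[1],np.rad2deg(np.arctan(f[0])),np.median(e[:,0])),len(e))
E
python3 -m jog '{"xyz":[[0,0,0],[0.0005,0.0001,0.0010],[0.0005,0.0001,0.0010],[0,0,0],[0,0,0]],"rotation":[[0,0,0],[0,0,0],[0,0,0],[0,0,0],[0,0,0]]}' 1 110|head -1; python3 inh.py; python3 go.py -35.9 13.5 21 2
```

```text
time: 14.0
t 14.00 tcp [-9.92 -0.69 62.89] tilt 22.12 yawerr -0.04 roll -0.12 F [-36.11  47.93] L 15.18 force [10.09 -0.18  8.64] ff 109.6
in hand: top at z -12.62 slope 0.08 deg; flat end x 29.25 682
t 14.05 tcp [-9.89 -0.68 62.89] tilt 22.12 yawerr -0.04 roll -0.12 F [-36.09  47.93] L 15.18 force [ 8.39 -0.55  8.41] ff 109.6
per row mm: x 0.16 y 0.34 z 1.05 ry 0.0098
```

```bash
sed -i 's/29\.9/29.5/' st.py go.py
python3 -m jog '{"xyz":[[0.0008,0.0003,0.0005],[0.0004,0.0003,0.0010],[0.0004,0,0.0010],[0,0,0],[0,0,0]],"rotation":[[0,0,0],[0,0,0],[0,0,0],[0,0,0],[0,0,0]]}' |head -1; python3 go.py -35.6 11 22 2
```

```text
time: 14.55
t 14.55 tcp [-10.15  -0.75  60.35] tilt 22.14 yawerr -0.02 roll -0.19 F [-35.96  45.53] L 12.78 force [12.   -1.14 10.24] ff 109.9
per row mm: x 0.16 y 0.38 z 0.92 ry 0.0012
```

```bash
python3 go.py -34.8 10 22 3|tail -1; python3 -m jog '{"xyz":[[0.0001,0.0002,0.0011],[-0.0001,0.0002,0.0011],[-0.0001,0,0.0011],[0,0,0],[0,0,0]],"rotation":[[0,0,0],[0,0,0],[0,0,0],[0,0,0],[0,0,0]]}' |head -1; python3 go.py -33.7 8 20 3
```

```text
per row mm: x -0.02 y 0.25 z 1.03 ry 0.0008
time: 15.05
t 15.05 tcp [-8.89 -0.7  57.59] tilt 22.13 yawerr 0.01 roll -0.23 F [-34.71  42.77] L 10.02 force [11.02 -1.9  11.54] ff 110.0
per row mm: x -0.15 y 0.23 z 1.04 ry 0.0124
```

```bash
python3 -m jog '{"xyz":[[-0.00015,0.0003,0.0010],[-0.00015,0.0003,0.0010],[-0.00015,0.0002,0.0010],[0,0,0],[0,0,0]],"rotation":[[0,0.0124,0],[0,0.0124,0],[0,0.0124,0],[0,0,0],[0,0,0]]}' |head -1; python3 go.py -33.5 8 18 3; python3 go.py -34.6 8 15 3
```

```text
time: 15.55
t 15.55 tcp [-7.42 -0.46 55.07] tilt 19.97 yawerr 0.04 roll -0.30 F [-33.78  41.24] L 8.26 force [11.01 -1.15 12.17] ff 110.1
per row mm: x -0.13 y 0.15 z 0.39 ry 0.0115
t 15.55 tcp [-7.42 -0.46 55.07] tilt 19.97 yawerr 0.04 roll -0.30 F [-33.78  41.24] L 8.26 force [11.01 -1.15 12.17] ff 110.1
per row mm: x 0.13 y 0.15 z 0.71 ry 0.0289
```

```bash
python3 -m jog '{"xyz":[[0.0001,0.0002,0.0006],[0.0001,0.0002,0.0006],[0,0,0],[0,0,0]],"rotation":[[0,0.02,0],[0,0.02,0],[0,0,0],[0,0,0]]}' |head -1; python3 inh.py; python3 go.py -34.6 8 15 3
```

```text
time: 15.95
t 15.95 tcp [-7.11 -0.41 53.97] tilt 17.67 yawerr 0.05 roll -0.34 F [-34.01  41.21] L 8.01 force [11.82 -2.44 12.14] ff 110.1
in hand: top at z -12.69 slope -0.59 deg; flat end x 29.42 830
t 16.00 tcp [-7.18 -0.44 53.98] tilt 17.68 yawerr 0.04 roll -0.34 F [-34.07  41.21] L 8.01 force [11.27 -2.18 12.33] ff 110.1
per row mm: x 0.09 y 0.15 z 0.34 ry 0.0156
```

View pics/last.png

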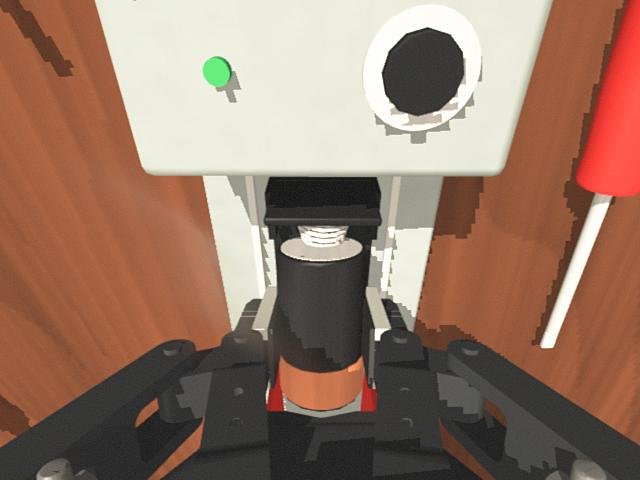

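The view shows the cell still straight in the jaws and the spring compressed evenly. The cell sits about 2–3 px left of the spring (columns 321 and 324), so I'll nudge it slightly towards +y and keep easing down.

```bash
python3 -m jog '{"xyz":[[0.0002,0.0003,0.0003],[0.0002,0.0003,0.0003],[0.0002,0.0003,0.0004],[0,0,0],[0,0,0]],"rotation":[[0,0.0156,0],[0,0.0156,0],[0,0.0156,0],[0,0,0],[0,0,0]]}' |head -1; python3 go.py -34.2 6 15 3
```

```text
time: 16.5
t 16.50 tcp [-7.26 -0.4  52.93] tilt 15.00 yawerr 0.05 roll -0.43 F [-34.72  41.43] L 8.01 force [12.26 -4.7   9.46] ff 110.0
per row mm: x 0.01 y 0.13 z 0.69 ry -0.0000
```

```bash
python3 -m jog '{"xyz":[[0,-0.0005,0],[0,-0.0005,0],[0,0,0],[0,0,0]],"rotation":[[0,0,0],[0,0,0],[0,0,0],[0,0,0]]}' |head -1; python3 go.py -34.2 6 15 3
```

```text
time: 16.9
t 16.90 tcp [-7.39 -0.51 52.75] tilt 15.01 yawerr 0.01 roll -0.33 F [-34.84  41.25] L 7.83 force [12.63 -1.27 12.7 ] ff 110.0
per row mm: x -0.05 y 0.17 z 0.65 ry 0.0001
```

```bash
python3 -m jog '{"xyz":[[-0.0003,0,0.0006],[-0.0002,0,0.0006],[0,0,0]],"rotation":[[0,0,0],[0,0,0],[0,0,0]]}' |head -1; python3 st.py;  python3 -m jog '{"xyz":[[-0.0001,0,0.0006],[0,0,0.0006],[0,0,0]],"rotation":[[0,0,0],[0,0,0],[0,0,0]]}' |head -1; python3 go.py -33.4 4 15 3
```

```text
time: 17.2
t 17.20 tcp [-6.73 -0.41 51.63] tilt 15.00 yawerr 0.00 roll -0.32 F [-34.19  40.13] L 6.71 force [13.2  -2.03 11.88] ff 110.0
time: 17.5
t 17.50 tcp [-6.31 -0.34 50.5 ] tilt 15.01 yawerr 0.01 roll -0.31 F [-33.77  39.  ] L 5.58 force [12.65 -1.85 12.23] ff 110.0
per row mm: x 0.02 y 0.11 z 0.54 ry 0.0000
```

```bash
python3 -m jog '{"xyz":[[0,0,0.0006],[0,0,0.0006],[0,0,0.0005],[0,0,0]],"rotation":[[0,0,0],[0,0,0],[0,0,0],[0,0,0]]}' |head -1; python3 inh.py; python3 go.py -33.3 2.5 12 3
```

```text
time: 17.9
t 17.90 tcp [-5.93 -0.27 48.81] tilt 15.00 yawerr 0.00 roll -0.30 F [-33.39  37.31] L 3.89 force [12.42 -0.95 11.85] ff 110.1
in hand: top at z -12.75 slope -0.88 deg; flat end x 29.79 763
t 17.95 tcp [-5.92 -0.29 48.85] tilt 15.00 yawerr 0.00 roll -0.30 F [-33.38  37.35] L 3.93 force [12.49 -0.67 11.83] ff 110.1
per row mm: x -0.00 y 0.10 z 0.92 ry 0.0175
```

```bash
python3 -m jog '{"xyz":[[0,0,0.0009],[0,0,0.0009],[0,0,0.0009],[0,0,0],[0,0,0]],"rotation":[[0,0.0175,0],[0,0.0175,0],[0,0.0175,0],[0,0,0],[0,0,0]]}' |head -1; python3 go.py -33.0 1.2 10 2;python3 - <<'E'
from plan import *
for d in (12,11.2,10,9,8,6,4): print(d,["%.1f/%.1f"%best(np.deg2rad(d),L)[:2] for L in (.3,1,2,3)])
E
```

```text
time: 18.45
t 18.45 tcp [-5.12 -0.36 46.08] tilt 11.98 yawerr 0.02 roll -0.32 F [-33.15  36.04] L 2.41 force [12.33 -2.3   9.69] ff 110.1
per row mm: x -0.04 y 0.18 z 1.06 ry 0.0173
12 ['-31.5/6.5', '-32.1/7.0', '-32.8/7.5', '-33.0/7.5']
11.2 ['-31.4/6.3', '-31.4/6.2', '-32.6/7.2', '-33.1/7.5']
10 ['-31.3/6.0', '-31.4/6.0', '-31.5/6.0', '-32.7/6.9']
9 ['-31.4/6.0', '-31.5/6.0', '-31.7/6.0', '-31.8/6.0']
8 ['-31.6/6.0', '-31.7/6.0', '-31.8/6.0', '-32.0/6.0']
6 ['-32.0/6.2', '-32.1/6.2', '-32.2/6.2', '-32.3/6.2']
4 ['-32.5/6.4', '-32.6/6.4', '-32.7/6.4', '-32.7/6.4']
```

```bash
python3 go.py -32.7 1.5 9 3|tail -1; python3 -m jog '{"xyz":[[0,0,0.0008],[0,0,0.0008],[-0.0001,0,0.0008],[0,0,0],[0,0,0]],"rotation":[[0,0.0174,0],[0,0.0174,0],[0,0.0174,0],[0,0,0],[0,0,0]]}' |head -1; python3 inh.py; python3 go.py -32.9 1 5 4
```

```text
per row mm: x -0.17 y 0.12 z 0.78 ry 0.0173
time: 18.95
t 18.95 tcp [-4.59 -0.41 43.58] tilt 8.99 yawerr 0.02 roll -0.32 F [-33.1   35.03] L 1.24 force [11.93 -0.3   7.51] ff 110.1
in hand: top at z -12.81 slope -0.72 deg; flat end x 30.00 735
t 19.00 tcp [-4.63 -0.43 43.58] tilt 8.99 yawerr 0.01 roll -0.32 F [-33.14  35.02] L 1.23 force [11.67 -0.47  7.53] ff 110.1
per row mm: x -0.13 y 0.11 z 0.54 ry 0.0174
```

```bash
python3 -m jog '{"xyz":[[-0.0001,0,0.0005],[-0.0001,0,0.0005],[0,0,0.0005],[0,0,0.0005],[0,0,0]],"rotation":[[0,0.0174,0],[0,0.0174,0],[0,0.0174,0],[0,0.0174,0],[0,0,0]]}' |head -1; python3 st.py; python3 go.py -33.4 0.9 1 4|tail -1
```

```text
time: 19.5
t 19.50 tcp [-4.07 -0.4  41.44] tilt 4.97 yawerr 0.02 roll -0.32 F [-33.11  34.9 ] L 0.97 force [11.77 -0.47  6.74] ff 110.0
per row mm: x 0.00 y 0.10 z 0.51 ry 0.0173
```

```bash
python3 -m jog '{"xyz":[[0,0,0.0005],[0,0,0.0005],[0.0001,0,0.0005],[0.0001,0,0.0005],[0,0,0]],"rotation":[[0,0.0174,0],[0,0.0174,0],[0,0.0174,0],[0,0.0174,0],[0,0,0]]}' |head -1; python3 inh.py; python3 go.py -33.2 0 0.7 2|tail -1
```

```text
time: 20.0
t 20.00 tcp [-4.04 -0.46 39.35] tilt 0.99 yawerr 0.02 roll -0.32 F [-33.47  34.85] L 0.85 force [11.76  0.23  7.56] ff 110.0
in hand: top at z -12.94 slope -0.49 deg; flat end x 29.88 727
per row mm: x -0.13 y 0.24 z 0.52 ry 0.0027
```

View pics/last.png

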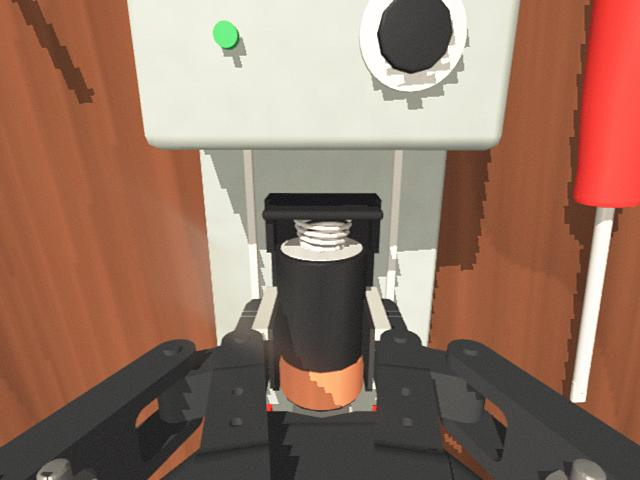

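The cell is now almost level, with its top at lip height and its + end just clear of the lip tip. Next I'll lower the last millimetre by feel.

```bash
python3 -m jog '{"xyz":[[0,0,0.0004],[0,0,0.0004],[0,0,0]],"rotation":[[0,0,0],[0,0,0],[0,0,0]]}' |head -1; python3 st.py;python3 -m jog '{"xyz":[[0,0,0.0003],[0,0,0.0003],[0,0,0]],"rotation":[[0,0.008,0],[0,0.008,0],[0,0,0]]}' |head -1; python3 inh.py
```

```text
time: 20.35
t 20.35 tcp [-4.18 -0.57 38.6 ] tilt 1.03 yawerr -0.02 roll -0.33 F [-33.6   34.07] L 0.07 force [11.32 -0.06  7.75] ff 110.0
time: 20.65
t 20.65 tcp [-4.09 -0.57 37.99] tilt 0.10 yawerr -0.01 roll -0.33 F [-33.58  33.94] L -0.06 force [12.77  0.51  7.12] ff 110.0
in hand: top at z -12.94 slope -0.31 deg; flat end x 30.19 735
```

```bash
python3 -m jog '{"xyz":[[-0.0005,0,0],[-0.0005,0,0],[-0.0005,0,0],[-0.0005,0,0],[0,0,0]],"rotation":[[0,0,0],[0,0,0],[0,0,0],[0,0,0],[0,0,0]]}' |head -1; python3 st.py;python3 -m jog '{"xyz":[[-0.0004,0,0],[-0.0004,0,0],[0,0,0]],"rotation":[[0,0,0],[0,0,0],[0,0,0]]}' |head -1; python3 inh.py
```

```text
time: 21.2
t 21.20 tcp [-2.43 -0.56 37.93] tilt 0.10 yawerr -0.02 roll -0.32 F [-31.92  33.87] L -0.13 force [8.18 0.05 5.74] ff 109.9
time: 21.5
t 21.50 tcp [-1.76 -0.52 37.87] tilt 0.09 yawerr -0.02 roll -0.31 F [-31.25  33.82] L -0.18 force [ 9.02 -1.1   5.86] ff 109.9
in hand: top at z -12.93 slope -0.11 deg; flat end x 29.53 663
```

```bash
python3 -m jog '{"xyz":[[-0.0003,0,-0.0001],[-0.0003,0,-0.0001],[0,0,-0.0001],[0,0,0]],"rotation":[[0,0,0],[0,0,0],[0,0,0],[0,0,0]]}' 1 50|head -1; python3 inh.py; python3 -m jog '{"xyz":[[0,0,0],[0,0,0],[0,0,0]],"rotation":[[0,0,0],[0,0,0],[0,0,0]]}' 1 20|head -1; python3 inh.py
```

```text
time: 21.95
t 21.95 tcp [-1.28 -0.51 38.04] tilt 0.09 yawerr -0.02 roll -0.31 F [-30.77  33.99] L -0.01 force [ 6.39 -1.46  1.86] ff 109.8
in hand: top at z -12.89 slope 0.02 deg; flat end x 29.54 672
time: 22.3
t 22.30 tcp [-1.31 -0.49 38.02] tilt 0.09 yawerr -0.03 roll -0.31 F [-30.8   33.97] L -0.03 force [ 7.49 -1.72  3.45] ff 109.8
in hand: top at z -12.91 slope 0.06 deg; flat end x 29.52 668
```

```bash
python3 -m jog '{"xyz":[[0,0,0],[0,0,0],[0,0,0],[0,0,0]],"rotation":[[0,0,0],[0,0,0],[0,0,0],[0,0,0]]}' -0.2 20; python3 inh.py
python3 - <<'E'
from st import *
for n in("top","wrist"):
    robot.read_camera(n) if n=="top" else None
    for q in ("cell","cell_plus","cell_minus"):
        for m in robot.mark_of(q,n)[:1]: print(n,q,round(m["confidence"],2),B@(atz(m["centre"],.034,n)[0]*1000-O))
E
```

```text
time: 22.75
tcp_pos: [0.5037, -0.059, 0.0367]
orientation: [-0.677, 0.736, 0.0, -0.0]
wrist_force: [-0.4, 0.3, 0.1]
width: 0.602
finger_force: 0.0
t 22.75 tcp [-2.8   2.52 36.69] tilt -0.01 yawerr -0.12 roll 0.02 F [-32.3   32.69] L -1.31 force [0.26 0.38 0.1 ] ff 0.0
in hand: top at z -14.17 slope 0.91 deg; flat end x 28.51 800
wrist cell 0.77 [ 1.69 -2.69 34.  ]
wrist cell_plus 0.95 [33.33 -1.72 34.  ]
wrist cell_minus 0.94 [-29.36  -1.33  34.  ]
```

View pics/last.png

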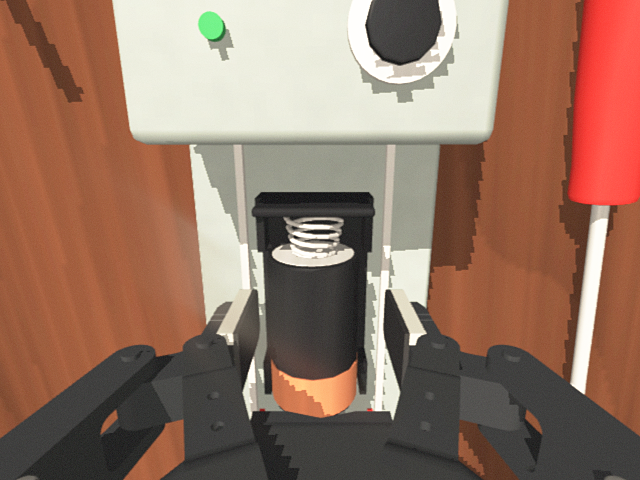

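The cell is released and lies in the cradle with its + end under the clip. The arm relaxed sideways without touching it. I'll lift clear and check the fit.

```bash
python3 -m jog '{"xyz":[[0,-0.0005,-0.005],[0,-0.0005,-0.01],[0,-0.0005,-0.02],[0,0,-0.03],[0,0,-0.03],[0,0,0]],"rotation":[[0,0,0],[0,0,0],[0,0,0],[0,0,0],[0,0,0],[0,0,0]]}'|head -2
python3 - <<'E'
from st import *
C=cam("wrist"); st(); im,d=robot.read_camera("wrist"); cv2.imwrite("pics/w9.png",cv2.resize(im[130:380,180:460,::-1],None,fx=2,fy=2))
v,u=np.mgrid[150:400,270:380]; v=v.ravel();u=u.ravel(); k=d[v,u]>0
P=(unproj(np.c_[u,v][k],d[v,u][k],"",C)*1000-O)@B.T
r=P[(P[:,2]>46)&(P[:,2]<56)&(abs(P[:,0])<26)&(abs(P[:,1])<9)]
for x in range(-36,42,4):
    s=P[(abs(P[:,0]-x)<2)&(abs(P[:,1])<8)]; print(x,len(s),"%.1f"%np.percentile(s[:,2],90) if len(s) else "",end="; ")
c=np.polyfit(r[:,0],r[:,1],1); print("\ny",r[:,1].mean())
for q,z in (("cell_plus",.034),("cell_minus",.034),("bay_lip",.0552),("bay_spring",.034)):
    for m in robot.mark_of(q,"wrist")[:1]: print(q,round(m["confidence"],2),m["centre"],B@(atz(m["centre"],z,"",C)[0]*1000-O))
E
```

```text
time: 23.75
tcp_pos: [0.5082, -0.0585, 0.1368]
t 23.75 tcp [ -1.92  -1.9  136.78] tilt 0.10 yawerr -0.06 roll -0.45 F [-31.41 132.72] L 98.72 force [-0.25 -1.13 -0.2 ] ff 0.0
-36 173 43.0; -32 256 46.5; -28 213 51.5; -24 180 51.7; -20 178 51.7; -16 176 51.7; -12 173 51.7; -8 172 51.7; -4 171 51.8; 0 166 52.0; 4 168 51.9; 8 155 51.9; 12 156 52.3; 16 152 52.3; 20 148 52.3; 24 149 52.5; 28 216 55.5; 32 147 55.6; 36 91 55.7; 40 0 ; 
y -0.020640869940131052
cell_plus 0.74 [326.4, 290.9] [31.34 -0.25 34.  ]
cell_minus 0.94 [324.4, 200.9] [-29.83  -1.66  34.  ]
bay_lip 0.97 [327.3, 291.5] [22.3   0.16 55.2 ]
bay_spring 0.6 [325.7, 200.4] [-30.15  -0.85  34.  ]
```

View pics/w9.png

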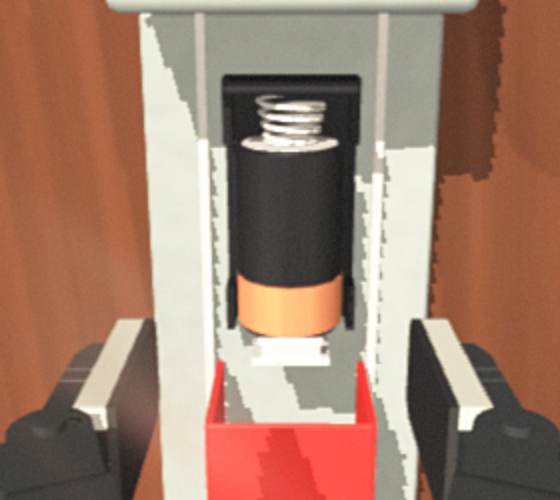

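The cell lies under the lip: clip visible beyond its + end, nub about +31 mm, both ends within about 1 mm of fitted height, and the spring about 4 mm compressed. Now I'll go round to the cover's far end with the fingers closed.

```bash
python3 -m jog '{"xyz":[[-0.0398,0.0004,0],[-0.0398,0.0004,0],[-0.0398,0.0004,0],[-0.0398,0.0004,0],[-0.0398,0.0004,0],[0,0,0],[0,0,0]],"rotation":[[0,0,0],[0,0,0],[0,0,0],[0,0,0],[0,0,0],[0,0,0],[0,0,0]]}' 1 40|head -2; python3 st.py
python3 - <<'E'
from st import *
C=cam("wrist"); im,d=robot.read_camera("wrist")
v,u=np.nonzero(d>0); P=(unproj(np.c_[u,v],d[v,u],"",C)*1000-O)@B.T
k=(P[:,2]>54)&(P[:,2]<66)&(P[:,0]>40)&(P[:,0]<185)&(abs(P[:,1])<29); print("cover top x",np.percentile(P[k,0],[0.5,99.5]),"y",np.percentile(P[k,1],[1,99]),"z",P[k,2].mean())
E
```

```text
time: 24.7
tcp_pos: [0.5195, 0.1403, 0.1306]
t 24.70 tcp [197.08   3.15 130.6 ] tilt -0.08 yawerr -0.00 roll 0.11 F [167.58 126.64] L 92.64 force [-0.53  0.91 -0.1 ] ff 0.0
cover top x [ 68.   171.65] y [-27.87  24.82] z 59.99805604767989
```

```bash
python3 -m jog '{"xyz":[[0,-0.002,0.02],[0,-0.0015,0.02],[0,0,0.02],[0,0,0.016],[0,0,0.010],[0,0,0],[0,0,0]],"rotation":[[0,0,0],[0,0,0],[0,0,0],[0,0,0],[0,0,0],[0,0,0],[0,0,0]]}'|tail -3; python3 st.py
python3 -m jog '{"xyz":[[0.004,0,0],[0.004,0,0],[0.004,0,0],[0.003,0,0],[0,0,0]],"rotation":[[0,0,0],[0,0,0],[0,0,0],[0,0,0],[0,0,0]]}'|tail -3; python3 st.py
```

```text
wrist_force: [-0.1, 0.2, 0.9]
width: 0.003
finger_force: 0.0
t 25.45 tcp [196.14  -1.32  46.1 ] tilt -0.00 yawerr -0.13 roll -0.00 F [166.64  42.1 ] L 8.10 force [0.21 0.15 0.93] ff 0.0
wrist_force: [0.1, -0.3, -0.3]
width: -0.004
finger_force: 0.0
t 25.95 tcp [181.29  -1.11  46.07] tilt 0.03 yawerr -0.13 roll -0.02 F [151.79  42.06] L 8.06 force [-0.29 -0.15 -0.28] ff 0.0
```

```bash
python3 -m jog '{"xyz":[[0.002,0,0],[0.004,0,0],[0.008,0,0],[0.008,0,0],[0.008,0,0],[0.008,0,0],[0.008,0,0],[0.008,0,0],[0.004,0,0],[0,0,0]],"rotation":[[0,0,0],[0,0,0],[0,0,0],[0,0,0],[0,0,0],[0,0,0],[0,0,0],[0,0,0],[0,0,0],[0,0,0]]}'|head -1; python3 st.py
python3 -m jog '{"xyz":[[0.004,0,0],[0.008,0,0],[0.008,0,0],[0.008,0,0],[0.008,0,0],[0.006,0,0],[0.004,0,0],[0,0,0]],"rotation":[[0,0,0],[0,0,0],[0,0,0],[0,0,0],[0,0,0],[0,0,0],[0,0,0],[0,0,0]]}'|head -1; python3 st.py
```

```text
time: 26.95
t 26.95 tcp [122.43  -0.32  45.52] tilt -0.04 yawerr -0.16 roll 0.07 F [92.93 41.54] L 7.54 force [-0.02  1.59 -0.32] ff 0.0
time: 27.75
t 27.75 tcp [76.77 -0.88 45.83] tilt -0.02 yawerr -0.14 roll 0.00 F [47.27 41.84] L 7.84 force [ 0.1  -0.06 -0.08] ff 0.0
```

```bash
python3 -m jog '{"xyz":[[0.002,0,0],[0.002,0,0],[0.002,0,0],[0.002,0,0]],"rotation":[[0,0,0],[0,0,0],[0,0,0],[0,0,0]]}'|head -1; python3 st.py
python3 -m jog '{"xyz":[[0.001,0,0],[0.001,0,0],[0,0,0]],"rotation":[[0,0,0],[0,0,0],[0,0,0]]}'|head -1; python3 st.py
python3 - <<'E'
from st import *
im,d=robot.read_camera("top"); C=cam("top")
m=robot.cut_out("cover","top")[0]; v,u=np.nonzero(m["pixels"]&(d>0)); P=(unproj(np.c_[u,v],d[v,u],"top",C)*1000-O)@B.T
P=P[(P[:,2]>50)&(P[:,2]<68)]; print(m["confidence"],np.percentile(P,[1,99],axis=0))
E
```

```text
time: 28.15
t 28.15 tcp [69.7  -1.11 45.95] tilt 0.02 yawerr -0.09 roll -0.03 F [40.2  41.94] L 7.94 force [ 2.9   0.24 -0.12] ff 1.3
time: 28.45
t 28.45 tcp [67.5  -1.07 45.89] tilt 0.01 yawerr -0.10 roll -0.03 F [38.   41.88] L 7.88 force [ 1.35 -0.29  1.07] ff 0.7
0.7 [[-58.77 -26.43  52.94]
 [ 48.23  26.95  65.03]]
```

```bash
for i in 1 ; do python3 -m jog '{"xyz":[[0.001,0,0],[0.001,0,0],[0,0,0]],"rotation":[[0,0,0],[0,0,0],[0,0,0]]}'|head -1; python3 st.py; done
python3 -m jog '{"xyz":[[0.001,0,0],[0.001,0,0],[0,0,0]],"rotation":[[0,0,0],[0,0,0],[0,0,0]]}'|head -1; python3 st.py
```

```text
time: 28.85
t 28.85 tcp [65.53 -1.   45.84] tilt 0.01 yawerr -0.10 roll -0.02 F [36.03 41.84] L 7.84 force [ 1.73 -0.3   2.14] ff 0.9
time: 29.15
t 29.15 tcp [63.45 -0.9  45.8 ] tilt 0.01 yawerr -0.11 roll -0.01 F [33.95 41.79] L 7.79 force [ 1.55 -1.89  0.72] ff 1.0
```

```bash
python3 -m jog '{"xyz":[[0.001,0,0],[0.001,0,0],[0,0,0]],"rotation":[[0,0,0],[0,0,0],[0,0,0]]}'|head -1; python3 st.py
python3 -m jog '{"xyz":[[0.001,0,0],[0.0005,0,0],[0,0,0]],"rotation":[[0,0,0],[0,0,0],[0,0,0]]}'|head -1; python3 st.py
```

```text
time: 29.45
t 29.45 tcp [62.   -0.97 45.85] tilt 0.05 yawerr -0.12 roll -0.03 F [32.5  41.82] L 7.82 force [ 5.69 -0.22  1.48] ff 2.9
time: 29.75
t 29.75 tcp [61.83 -1.05 45.93] tilt 0.15 yawerr -0.12 roll -0.07 F [32.34 41.85] L 7.85 force [15.16  3.25  2.13] ff 7.3
```

The cover has hit a firm stop: the position stalled and the force rose to 15 N. I'll back off, lift and check.

```bash
python3 -m jog '{"xyz":[[-0.004,0,0],[-0.01,0,0],[-0.02,0,0],[-0.01,0,-0.02],[0,0,-0.04],[0,0,-0.045],[0,0,-0.04],[0,0,0],[0,0,0]],"rotation":[[0,0,0],[0,0,0],[0,0,0],[0,0,0],[0,0,0],[0,0,0],[0,0,0],[0,0,0],[0,0,0]]}'|head -2
python3 - <<'E'
from st import *
for n in ("wrist","top"):
    C=cam(n); im,d=robot.read_camera(n); cv2.imwrite(f"pics/f_{n}.png",im[:,:,::-1])
    v,u=np.nonzero(d>0); P=(unproj(np.c_[u,v],d[v,u],n,C)*1000-O)@B.T; c=im[v,u].astype(int)
    red=(c[:,0]>120)&(c[:,1]<70)
    k=red&(P[:,2]>50)&(P[:,2]<66)&(abs(P[:,1])<32)&(abs(P[:,0])<180); print(n,k.sum(),np.percentile(P[k],[0.5,99.5],axis=0))
a=cv2.imread("pics/f_top.png")[200:360,140:440]; b=cv2.imread("pics/f_wrist.png")
cv2.imwrite("pics/fin.png",np.vstack([cv2.resize(a,(600,320)),cv2.resize(b,(320,240))[:, :].copy() if 0 else cv2.copyMakeBorder(cv2.resize(b,(320,240)),0,0,0,280,cv2.BORDER_CONSTANT)]))
st(); 
for q in ("old_cell",):
    print([(round(m["confidence"],2),atz(m["centre"],.023,"top")[0]) for m in robot.mark_of(q,"top")[:1]])
E
```

```text
time: 30.65
tcp_pos: [0.5157, 0.0474, 0.1915]
wrist 5 [[ 35.64 -23.7   58.68]
 [ 51.03  24.26  60.83]]
top 1435 [[-64.99 -26.65  52.09]
 [ 49.34  27.03  65.39]]
t 30.75 tcp [103.68   0.1  189.67] tilt -0.05 yawerr -0.13 roll 0.12 F [ 74.17 185.69] L 151.69 force [ 0.44  0.56 -1.33] ff 0.0
[]
```

View pics/fin.png

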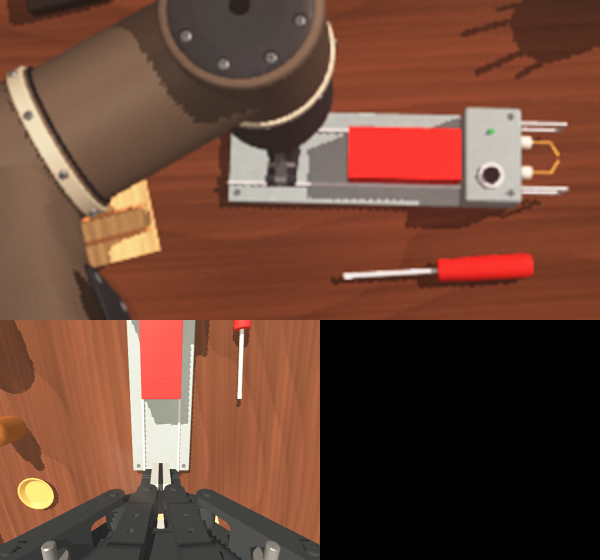

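The top view shows the cover shut over the bay, right up against the coil box, and the robot clear of everything. I'm handing in.

```bash
python3 -c "
from station import robot; print(robot.job_done())"
```

```text
the job is handed in; nothing more can be done
None
```

I fitted the fresh cell under the clip's lip and let it go, slid the red cover shut to its stop, and handed the job in at about 31 s. The highest force I felt during the fit was about 19 N. I touched nothing else on the bench, but the arm hid the spent cell in the last picture, so I couldn't check it there; no verdict came back.

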